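# Take the spent ribbon cassette out of the ticket printer

## Task

The ticket printer's ribbon is spent: pull the cassette by its blue fin straight out of the clips in the sloping bay, lay it flat, fin up, on the floor of the empties tray beside the old one (set it down, do not drop it), then shut the printer's smoked cover fully. Leave the old cassette and the other things on the desk where they are.

Things in the scene. Friction and masses are not known exactly. Their poses are not given: they have to be found in the camera images.
- cassette_fin (a point): centre of the blue finger fin (34 mm along x, 12 thick along y, 24 high) on top of the spent ribbon cassette, a flat black shell 69 (x) x 104 (y) x 18 mm, about 120 g. Grip the fin across its thickness. The point is 12 mm above the shell's top, 30 mm above its underside, z out of its top. A round ridge on each short end face hooks under the printer's clips
- bay (a point): where the fin's centre is while the cassette sits home; fixed to the beige printer (190 wide, 240 deep, 138 mm high). z: straight out of the bay, the way to pull, 30 deg from vertical, leaning to the printer's front; x up the slope, y to its left. The shell sits 16 mm deep, 2 mm proud. Two sprung noses, one at each end, yield at about 20 N of pull, 2 to 3 mm up; past after 12, clear after 20 mm
- cover (a joint): smoked dome cover, hinged along the slope's upper edge: 0 shut, grows as it opens, stop at 1.85 rad; starts raised at 1.6 to 1.85 and stays where it is left (stiff hinge, 0.1 N m: 1 to 2 N at the free edge). Shut, its flat outer face is parallel to the slope, 33 mm above it; its sides and front reach down to the slope
- cover_hinge (a point): the middle of the cover's hinge line, which runs along the printer's y axis; axes of the printer: x to its rear, y to its left, z up. Behind the hinge the printer's top is flat at this height for 125 mm
- cover_edge (a point): middle of the cover's free edge on its outer face, 100 mm from the hinge line along the face and 33 mm out from it; moves with the cover: z out of its outer face, x from the free edge toward the hinge, y along the edge. The cover is 156 mm wide. Shut, these axes are parallel to the bay's
- tray_in (a point): grey-green empties tray, fixed, 170 (x) x 260 (y) x 40 mm high, walls and floor 4 mm: the centre of its inner floor, axes along its sides, z up. The old cassette lies in its +y half; the -y half is free
- old_fin (a point): the fin's centre on an old cassette of the same make, lying loose in the +y half of the tray, roughly crosswise (its 104 mm side along the tray's x); to be left there
- stamp: red and black self-inking stamp, 34 x 50 x 62 mm high, standing on the rear of the printer's flat top; centre of its underside
- mug: blue mug, 80 mm wide, 95 mm high, to the left; centre of its underside
- stapler: red and black stapler, 135 x 34 x 54 mm high, to the right; centre of its underside
- calculator: black desk calculator, 155 x 100 x 24 mm, to the left; centre of its underside
- mouse: black computer mouse, 105 x 62 x 34 mm, to the right; centre of its underside
- ticketpad: pad of white tickets with a blue binding, 152 x 102 x 31 mm, to the right; centre of its underside
There are look-alikes about, which are no part of the job. Leave any green or turquoise look-alike of the part that bears cassette_fin alone.

How it is judged:
On the way, in this order (a step that is already met when the one before it is completed fails the run):
1. the cassette is pulled clear of its clips, out of the bay (z of cassette_fin in the frame of bay above 0.02 m), for 0.1 s.
2. it lies flat on the tray's floor, let go (z of cassette_fin in the frame of tray_in between 0.025 and 0.035 m and x of cassette_fin in the frame of tray_in between -0.08 and 0.08 m and y of cassette_fin in the frame of tray_in between -0.125 and 0.125 m and angle between cassette_fin's own z axis and vertical below 0.1 rad and contact force between the fingers and cassette below 0.05 N), for 0.2 s.
3. the cover is shut (value of joint cover below 0.04 rad), for 0.2 s.
At the end, for the whole second after the job is handed in: The spent cassette lies at rest, flat (within 0.1 rad) on the floor of the empties tray (fin centre 25 to 35 mm above the floor and inside the walls), let go; the printer's cover is shut (joint below 0.04 rad); old cassette and bystanders each within 30 mm of where they stood (z of cassette_fin in the frame of tray_in between 0.025 and 0.035 m and x of cassette_fin in the frame of tray_in between -0.08 and 0.08 m and y of cassette_fin in the frame of tray_in between -0.125 and 0.125 m and angle between cassette_fin's own z axis and vertical below 0.1 rad and linear speed of cassette below 0.02 m/s and value of joint cover below 0.04 rad); the robot touches nothing.
It fails at once if the cassette is dropped or thrown (contact force between the fingers and cassette below 0.05 N and linear speed of cassette above 0.7 m/s).
It fails at once if the old cassette is pushed about by more than 30 mm (distance of old_fin from where it was at the start of the episode above 0.03 m).
It fails at once if a bystander is moved by more than 30 mm (distance of any of stamp, mug, stapler, calculator, mouse, ticketpad from where it was at the start of the episode above 0.03 m).
It also fails if it takes over 64 s, if anything falls off the work surface, if the arm or the gripper's body presses on something with over 40 N, if the wrist force passes 120 N, or if a joint passes its speed limit or range.

## Robot

A 6-joint arm with a two-finger parallel gripper is mounted at the origin on the work surface. World frame = base frame: x ahead of the robot, y to its left, z up, the work surface at z = 0. Lengths are in m, angles in rad, forces in N, time in s.
With the tool pointing down it reaches from about 0.25 to 0.8 m from the base axis. Payload 8.5 kg.
Tool frame: the origin (TCP) lies between the finger pads; the fingertips stand robot.tcp_to_tips ahead of it and the grasp point (between the pads) lies 6 mm ahead of it (robot.tcp_to_tips is the distance from the TCP to the fingertips, in m); z points along the fingers, y is the line along which they close (so a half turn about z gives the same grasp; the last joint's range is limited). The gripper opens to 85 mm and grips with 20 to 120 N. Pads are 22 mm wide; open, the fingers measure 114 mm over their backs; the gripper's body (76 mm by 85 mm) begins 54 mm behind the grasp point. The pads swing forward as they close: fully open they stand 13 mm farther back than shut.
Start: joints at [-1.339, 0.238, -0.013, 1.319, 0, 1.571], TCP at [0.121, -0.511, 0.256] pointing down, gripper open.
Joint ranges: [-2.66, 2.66], [-1.03, 1.9], [-1.14, 1.46], [-1.82, 2.27], [-1.45, 1.34], [-3.14, 3.14]. Speed limits (rad/s): [2.22, 2.22, 2.79, 3.14, 3.14, 3.14].

## Interface

Orientations are given as a 3x3 rotation matrix whose columns are the frame's x, y, z axes.
In Python, from bench import robot, ik, snapshot gives the robot as it stands. The module is installed in compiled form; this text tells all that it offers. Calls block until the motion is done:
- robot.reach(position, orientation): joint-space move of the TCP to a pose.
- robot.line_to(position, attitude=None, velocity=0.15, max_force=None): straight line of the TCP; attitude=None keeps the orientation; velocity is the mean speed in m/s. With max_force (N) it stops when the force on the tool has changed by that much, and returns True; else False.
- robot.movej(angles): joint-space move.
- robot.gripper_to(opening): finger opening in m; the grip force is fixed at half the most; returns when the fingers have stopped.
- robot.wait(seconds).
- ik(position, orientation): joint angles nearest the present ones, or None.
- robot.observe(): the state.
- snapshot(name): name is "scene" or "top" or "wrist"; returns a dict with "image" (480x640x3 uint8, blue, green, red), "vertical_fov" (degrees; the focal length in pixels is half the picture's height over the tangent of half this angle, whatever the lens; pixels are square), "cx", "cy" (the principal point, pixels), "k1" (the pictures are not rectified: a ray, as slopes to the right and down, at radius r is drawn at 1 + k1 r^2 times it, then the intrinsics apply), "R" (3x3) and "t" (3): a world point X has camera coordinates R X + t. Camera axes: x right, y down, z forward; pixel columns grow to the right and rows downward; lengths in m; the calibration is good to about 2 mm. A picture is of the moment at which its call begins. There is no depth.
A pose or a line that the arm cannot do raises robot.IKError and nothing moves.
- robot.sign_off(): hands the job in; it is judged then, once.
The state is a dict: "clock": time; "q": joint angles; "joint_velocities": joint speeds; "joint_efforts": joint torques, N m; "ee_pos": TCP position; "orientation": TCP orientation; "contact_force": force on the tool from outside, world axes, zero at the start; "moment": the same for the moment, N m; "finger_gap": finger opening in m; "gripper_force": force on a finger pad.
Only numpy, scipy, OpenCV 4.12 (cv2) and the standard library are available. Lean on these libraries where they do the work, as an engineer would, in place of code of your own. Each camera call takes 0.05 s, during which the arm holds its last target. There are 200 camera calls.

## Working session

There is one attempt and no reset: what is moved stays moved. The work goes in short steps, each a Python script; the robot and the scene stay as the last script left them, time stands still between calls to the robot, and variables do not carry over. Pictures are saved under pics/ and viewed, at most 10 in all, crops included, and the job is handed in when it is done.

```bash
mkdir -p pics
python3 - <<'E'
from bench import robot, snapshot
import cv2,pickle,numpy as np
S={n:snapshot(n) for n in("scene","top","wrist")}
pickle.dump(S,open('s0.pkl','wb'))
for n in S:
    cv2.imwrite(f'pics/{n}0.png',S[n]['image']); s=S[n]
    print(n,s['vertical_fov'],s['cx'],s['cy'],s['k1'],(-np.array(s['R']).T@s['t']).round(3))
o=robot.observe();print(o['clock'],robot.tcp_to_tips)
E
```

```text
scene 50.16119963492927 319.04285509275223 245.2627602459708 -0.07420792622342491 [1.491 0.591 0.879]
top 50.9670361702453 323.7671382875201 237.1067272531614 -0.11985854259207497 [ 0.399 -0.004  1.5  ]
wrist 61.3530777803873 321.55951645914183 238.50516564643354 -0.09500627992541263 [ 0.202 -0.491  0.374]
0.15 0.025
```

View pics/scene0.png

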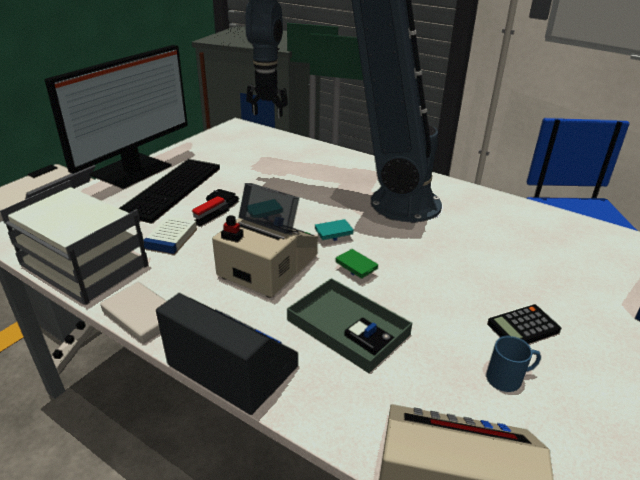

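View pics/top0.png

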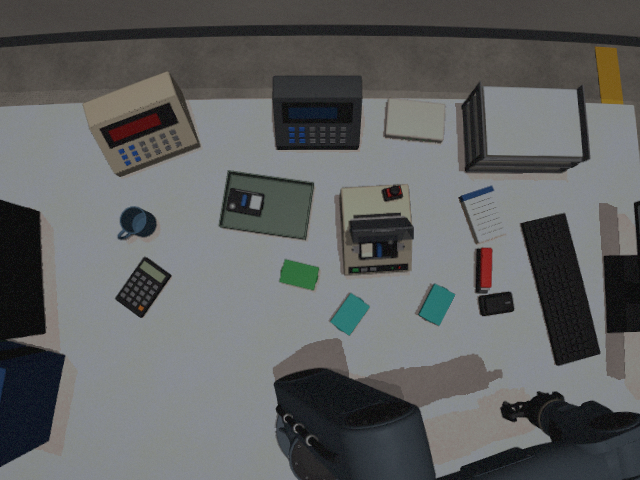

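The top view shows the printer at (377,230) with its front toward the robot. Blue fin candidates:
- in the printer bay, about (380,249)
- the old cassette in the tray, about (257,201), to be left alone
- the green look-alike at (299,274) and the turquoise ones at (349,313) and (436,304)

By the description, the one in the bay is the one I want. I'll check it in a close crop.

```bash
cat > h.py <<'E'
import numpy as np,cv2
def cam(s):
    f=240/np.tan(np.radians(s['vertical_fov']/2))
    return np.array([[f,0,s['cx']],[0,f,s['cy']],[0,0,1]]),np.array([s['k1'],0,0,0,0.])
def ray(s,px):
    K,D=cam(s);u=cv2.undistortPoints(np.array([[px]],float),K,D)[0,0]
    R=np.array(s['R']);return -R.T@s['t'],R.T@np.array([u[0],u[1],1])
def onz(s,px,z):
    c,d=ray(s,px);return c+d*(z-c[2])/d[2]
def onplane(s,px,p,n):
    c,d=ray(s,px);return c+d*(np.dot(np.array(p)-c,n)/np.dot(d,n))
def proj(s,P):
    K,D=cam(s);R=np.array(s['R']);r=cv2.Rodrigues(R)[0]
    return cv2.projectPoints(np.atleast_2d(np.array(P,float)),r,np.array(s['t'],float),K,D)[0][:,0]
def tri(obs):
    A=np.zeros((3,3));b=np.zeros(3)
    for s,px in obs:
        c,d=ray(s,px);d=d/np.linalg.norm(d);M=np.eye(3)-np.outer(d,d);A+=M;b+=M@c
    X=np.linalg.solve(A,b);return X,[np.linalg.norm(proj(s,X)[0]-px).round(1) for s,px in obs]
E
python3 - <<'E'
import pickle,cv2,numpy as np
from h import *
S=pickle.load(open('s0.pkl','rb'));t=S['top']
im=t['image'];a=cv2.resize(im[170:290,330:430],None,fx=5,fy=5,interpolation=cv2.INTER_CUBIC)
b=cv2.resize(im[160:250,210:325],None,fx=2.6,fy=2.6,interpolation=cv2.INTER_CUBIC)
c=np.zeros((600,800,3),np.uint8);c[:,:500]=a;c[:b.shape[0],500:500+b.shape[1]]=b
sc=cv2.resize(S['scene']['image'][175:295,205:325],(300,300),interpolation=cv2.INTER_CUBIC);c[300:,500:]=sc
cv2.imwrite('pics/crop1.png',c)
E
```

```text
(no output)
```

View pics/crop1.png

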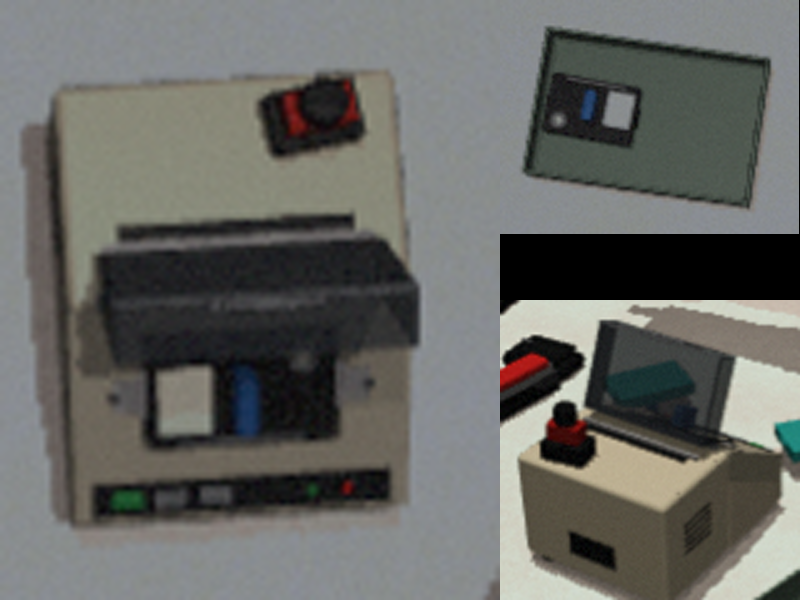

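The close crop confirms it: the blue fin of the black cassette sits in the printer bay, at crop (247,400), about (379,250) in the full picture, under the raised cover. The tray's old cassette is in its left (+y) half. Next come rough geometry and a wrist view of the bay.

Run:
```python
import pickle,cv2,numpy as np
from h import *
from bench import robot,ik,snapshot
S=pickle.load(open('s0.pkl','rb'));t=S['top']
full=lambda p:(330+p[0]/5-.4,170+p[1]/5-.4)
RL,RR=[onz(t,full(p),.138) for p in((57,88),(391,71))]
d=RL-RR;print('rear corners',RL,RR,np.linalg.norm(d),'yaw',np.degrees(np.arctan2(-d[0],d[1])))
y=d/np.linalg.norm(d);x=np.cross(y,[0,0,1]);h=(RL+RR)/2-.125*x;print('hinge',h)
bx=np.cos(np.pi/6)*x+.5*np.array([0,0,1]);bz=np.cross(bx,y)
f=onplane(t,full((247,405)),h+.014*bz,bz);print('fin',f,'in slope',(f-h)@bx,(f-h)@y)
fl=lambda p:(210+(p[0]-500)/2.6-.3,160+p[1]/2.6-.3)
tr=[onz(t,fl(p),.04) for p in((547,29),(770,60),(749,207),(525,174))]
print('tray',np.round(tr,3),np.mean(tr,0))
o=robot.observe();Rt=np.array(o['orientation']);print(Rt.round(2))
w=S['wrist'];print('cam in tool',Rt.T@((-np.array(w['R']).T@w['t'])-o['ee_pos']),(np.array(w['R'])@Rt).round(3))
for sg in(1,-1):
    R=np.c_[np.cross(sg*y,-bz),sg*y,-bz]
    for k in(.0,.12,.17): print(sg,k,ik(f+k*bz,R))
```

```text
rear corners [ 0.68474159 -0.06693148  0.138     ] [ 0.69412302 -0.25236612  0.138     ] 0.1856717976965817 yaw 2.896214797314602
hinge [ 0.56459197 -0.16596467  0.138     ]
fin [ 0.5102444  -0.17056231  0.12269418] in slope -0.054860345826834724 -0.0018457525267371931
tray [[0.757 0.265 0.04 ]
 [0.719 0.01  0.04 ]
 [0.551 0.034 0.04 ]
 [0.59  0.286 0.04 ]] [0.65404901 0.14857653 0.04      ]
[[ 0.97  0.23 -0.  ]
 [ 0.23 -0.97  0.  ]
 [ 0.   -0.   -1.  ]]
cam in tool [ 0.08373457 -0.00088832 -0.11781847] [[ 0.     1.     0.   ]
 [-0.947  0.    -0.321]
 [-0.321 -0.     0.947]]
1 0.0 [-0.44820126  0.10459235 -0.71968544  0.27727214  0.24150475 -0.44075803]
1 0.12 [-0.52834572 -0.10750267 -0.60909508  0.61902032  0.27708118 -0.51506302]
1 0.17 [-0.56884264 -0.17558701 -0.5434129   0.76353001  0.29450871 -0.55316444]
-1 0.0 [-0.44820126  0.10459235 -0.71968544  0.27727214  0.24150475  2.70083462]
-1 0.12 [-0.52834572 -0.10750267 -0.60909508  0.61902032  0.27708118  2.62652963]
-1 0.17 [-0.56884264 -0.17558701 -0.5434129   0.76353001  0.29450871  2.58842822]
```

Run:
```python
import pickle,cv2,numpy as np
from h import *
from bench import robot,ik,snapshot
f=np.array([.510,-.1706,.1227]);a=np.radians(2.9)
x=np.array([np.cos(a),np.sin(a),0]);y=np.array([-np.sin(a),np.cos(a),0]);bx=np.cos(np.pi/6)*x+[0,0,.5];bz=np.cross(bx,y)
R=np.c_[-bx,y,-bz]
robot.reach(f+.15*bz,R)
s=snapshot('wrist');pickle.dump(s,open('w1.pkl','wb'));cv2.imwrite('pics/w1.png',s['image']);print(robot.observe()['clock'])
```

```text
2.025
```

View pics/w1.png

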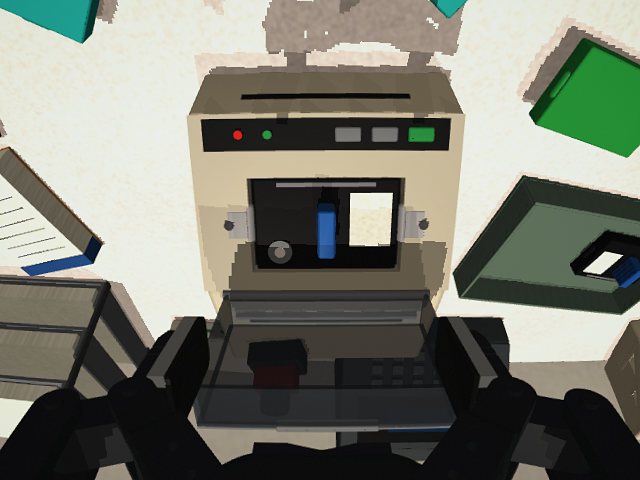

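The wrist view shows the bay clearly. The blue fin's top face spans about (318–336, 203–258), the clip screws are at (231,225) and (424,226), and the cover is beyond, out of the way. I'll refine the fin pose.

Run:
```python
import pickle,cv2,numpy as np
from h import *
t=pickle.load(open('s0.pkl','rb'))['top'];w=pickle.load(open('w1.pkl','rb'))
full=lambda p:(330+p[0]/5-.4,170+p[1]/5-.4)
P=[]
for n,a,b in(('clipR',(231,225),(368,383)),('clipL',(424,226),(118,398)),('red',(238,135),(348,487)),('gbtn',(421,134),(127,499))):
    X,e=tri([(w,a),(t,full(b))]);P.append(X);print(n,X.round(4),e)
d=P[1]-P[0];print('yaw',np.degrees(np.arctan2(-d[0],d[1])),'slope',np.degrees(np.arctan2((P[0]+P[1]-P[2]-P[3])[2],(P[0]+P[1]-P[2]-P[3])[0])))
im=w['image'];hsv=cv2.cvtColor(im,cv2.COLOR_BGR2HSV)
m=cv2.inRange(hsv,(100,120,40),(125,255,255));m[:180]=0;m[290:]=0;m[:,:290]=0;m[:,360:]=0
ys,xs=np.nonzero(m);print('blue',xs.min(),xs.max(),ys.min(),ys.max())
v=hsv[...,2]
print([(r,v[r,314:340:2].tolist()) for r in(200,210,230,250,258,262)])
h=np.array([.5646,-.166,.138])
for yaw in(2.9,):
    a=np.radians(yaw);x=np.array([np.cos(a),np.sin(a),0]);y=np.array([-np.sin(a),np.cos(a),0]);bx=np.cos(np.pi/6)*x+[0,0,.5];bz=np.cross(bx,y)
    for X in P:print('in slope frame',np.round([(X-h)@bx,(X-h)@y,(X-h)@bz],4))
    for px in((231,225),(424,226),(249,178),(404,178),(400,270),(257,270),(223,290),(437,290)):
        X=onplane(w,px,h,bz);print(px,np.round([(X-h)@bx,(X-h)@y],4))
    for px in((318,203),(336,203),(318,258),(336,258),(326,231)):
        X=onplane(w,px,h+.026*bz,bz);print('top',px,np.round([(X-h)@bx,(X-h)@y],4))
```

```text
clipR [ 0.5231 -0.2376  0.1124] [np.float64(2.8), np.float64(0.7)]
clipL [ 0.514  -0.098   0.1166] [np.float64(3.0), np.float64(0.8)]
red [ 0.4668 -0.2307  0.0808] [np.float64(2.4), np.float64(0.6)]
gbtn [ 0.4601 -0.1058  0.0812] [np.float64(1.8), np.float64(0.4)]
yaw 3.7335690082542987 slope 31.304721079398423
blue 317 335 203 258
[(200, [25, 25, 10, 8, 10, 10, 8, 9, 9, 10, 11, 14, 13]), (210, [27, 28, 50, 52, 50, 51, 51, 50, 51, 51, 51, 9, 9]), (230, [28, 46, 128, 168, 165, 166, 165, 166, 163, 161, 115, 12, 8]), (250, [9, 7, 113, 154, 153, 149, 147, 143, 142, 138, 96, 10, 9]), (258, [10, 9, 7, 91, 91, 91, 91, 93, 116, 59, 7, 7, 9]), (262, [9, 9, 10, 10, 10, 9, 10, 9, 8, 8, 10, 9, 7])]
in slope frame [-0.0518 -0.0694  0.0004]
in slope frame [-0.0515  0.0705  0.005 ]
in slope frame [-0.116  -0.0597  0.0009]
in slope frame [-0.1161  0.0654  0.0015]
(231, 225) [-0.0517 -0.0674]
(424, 226) [-0.0508  0.0738]
(249, 178) [-0.0862 -0.0522]
(404, 178) [-0.0861  0.0569]
(400, 270) [-0.0159  0.0582]
(257, 270) [-0.0161 -0.0502]
(223, 290) [ 0.0008 -0.0776]
(437, 290) [0.0011 0.0883]
top (318, 203) [-0.0743 -0.0035]
top (336, 203) [-0.0743  0.0082]
top (318, 258) [-0.036  -0.0036]
top (336, 258) [-0.036   0.0086]
top (326, 231) [-0.0553  0.0017]
```

```bash
cat >> h.py <<'E'
a=np.radians(2.8);px_=np.array([np.cos(a),np.sin(a),0]);py=np.array([-np.sin(a),np.cos(a),0]);bx=np.cos(np.pi/6)*px_+[0,0,.5];bz=np.cross(bx,py)
hinge=np.array([.5646,-.166,.138]);fin=hinge-.052*bx+.003*py+.014*bz;RB=np.c_[-bx,py,-bz]
E
python3 - <<'E'
import pickle,cv2
from h import *
from bench import robot,snapshot
robot.gripper_to(.034)
robot.line_to(fin+.05*bz,RB,.12)
print('hit',robot.line_to(fin+.0145*bz,RB,.03,max_force=8))
o=robot.observe();print((np.array(o['ee_pos'])-fin)@np.c_[bx,py,bz],o['contact_force'],o['finger_gap'])
robot.gripper_to(0)
o=robot.observe();print(o['finger_gap'],o['gripper_force'],o['contact_force'],o['clock'])
s=snapshot('wrist');cv2.imwrite('pics/w2.png',s['image'])
E
```

```text
hit False
[ 1.40662031e-04 -4.31410865e-05  1.46596386e-02] [0.44633706 0.09141176 1.07525495] 0.034448861677591286
0.01077161675898128 60.606794357299805 [-3.42573438 -5.60171179  4.22240293] 5.2167
```

View pics/w2.png

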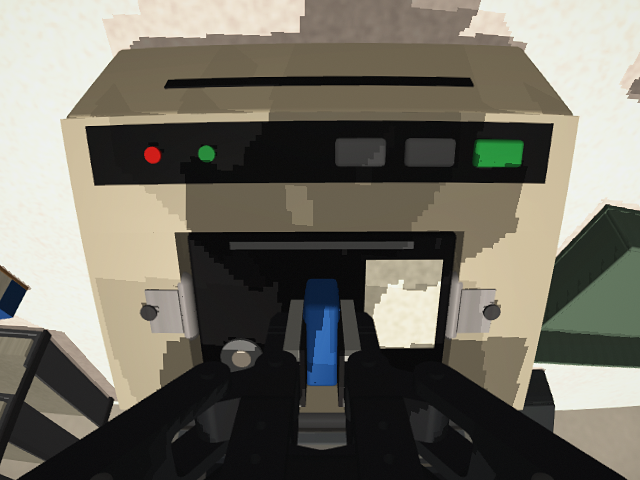

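The fin (300–340, 280–385) is held squarely between the pads. Now I pull straight out.

Run:
```python
import pickle,cv2
from h import *
from bench import robot,snapshot
for k in(.008,.022,.05,.11):
    robot.line_to(fin+(.0145+k)*bz,RB,.04 if k<.06 else .12)
    o=robot.observe();print(k,np.array(o['contact_force']).round(1),o['finger_gap'],round(o['gripper_force'],1))
print(o['clock'])
robot.line_to(np.array(o['ee_pos'])+[0,0,.05])
s=snapshot('wrist');pickle.dump(s,open('w3.pkl','wb'));cv2.imwrite('pics/w3.png',s['image'])
```

```text
0.008 [-7.9 -6.1  7.9] 0.010245293935676076 63.6
0.022 [ 1.3  0.8 -1.2] 0.010386133360173248 61.8
0.05 [-0.6 -0.2 -0.6] 0.010574094212272973 61.8
0.11 [ 0.6 -0.4 -1.5] 0.011123395178105075 61.8
7.6167
```

View pics/w3.png

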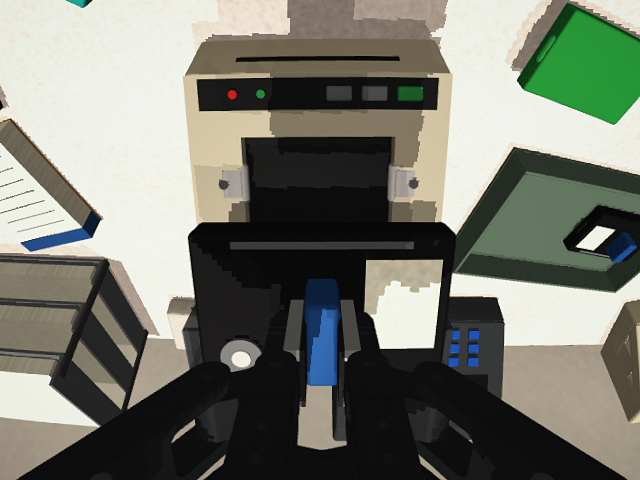

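The cassette is out and square in the grip. Now the carry to the tray.

Run:
```python
import pickle,cv2
from h import *
from bench import robot,ik
t=pickle.load(open('s0.pkl','rb'))['top']
fl=lambda p:(210+(p[0]-500)/2.6-.3,160+p[1]/2.6-.3)
b=np.radians(-8);tx=np.array([np.cos(b),np.sin(b),0]);ty=np.array([-np.sin(b),np.cos(b),0]);c=np.array([.654,.1486,.004])
for p in((553,75),(640,88),(632,147),(545,130)):
    X=onz(t,fl(p),.022);print('old',np.round([(X-c)@tx,(X-c)@ty],3))
X=onz(t,fl((588,105)),.04);print('oldfin',np.round([(X-c)@tx,(X-c)@ty],3))
g=c-.063*ty;
for sg in(1,-1):
    R=np.c_[-sg*ty,-sg*tx,[0,0,-1]]
    print(sg,np.linalg.det(R),[ik(g+[0,0,z],R) for z in(.2,.0445)])
print(robot.observe()['q'])
```

```text
old [0.037 0.117]
old [0.035 0.016]
old [-0.034  0.014]
old [-0.028  0.117]
oldfin [0.005 0.069]
1 1.0 [array([ 0.13282892,  0.47543719,  0.21101435,  1.30637349,  0.        ,
       -1.29834107]), array([ 0.13282892,  0.57579576, -0.03310429,  0.96189627,  0.        ,
       -1.29834107])]
-1 1.0 [array([0.13282892, 0.47543719, 0.21101435, 1.30637349, 0.        ,
       1.84325158]), array([ 0.13282892,  0.57579576, -0.03310429,  0.96189627,  0.        ,
        1.84325158])]
[-0.51546789 -0.15042172 -0.49934832  0.77024226  0.27067741 -0.50159972]
```

```bash
cat >> h.py <<'E'
b=np.radians(-8);tx=np.array([np.cos(b),np.sin(b),0]);ty=np.array([-np.sin(b),np.cos(b),0]);tc=np.array([.654,.1486,.004])
RT=np.c_[-ty,-tx,[0,0,-1]];g=tc-.058*ty
E
python3 - <<'E'
import pickle,cv2
from h import *
from bench import robot,snapshot
p=np.array(robot.observe()['ee_pos']);print(p)
robot.line_to(p+[0,.23,.0],velocity=.25)
robot.reach(g+[0,0,.2],RT)
robot.line_to(g+[0,0,.10],velocity=.12)
s=snapshot('wrist');pickle.dump(s,open('w4.pkl','wb'));cv2.imwrite('pics/w4.png',s['image'])
o=robot.observe();print(o['clock'],o['finger_gap'],o['contact_force'])
E
```

```text
[ 0.44978462 -0.16822803  0.27989527]
11.525 0.010717004116987441 [-0.07599596  0.29087466 -1.06533658]
```

View pics/w4.png

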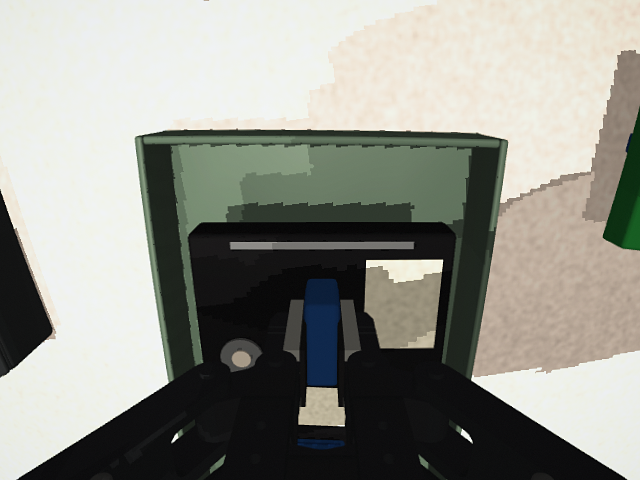

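The cassette is centred in the tray's free half and square to its walls (tray rim from 140 to 505, cassette from 190 to 455). I'll set it down.

Run:
```python
import pickle,cv2
from h import *
from bench import robot,snapshot
robot.line_to(g+[0,0,.052],velocity=.08)
print('hit',robot.line_to(g+[0,0,.038],velocity=.012,max_force=4))
o=robot.observe();print((np.array(o['ee_pos'])-g),o['contact_force'],o['moment'])
robot.gripper_to(.034)
robot.line_to(g+[0,0,.10],velocity=.1)
robot.line_to(g+[0,0,.24],velocity=.25)
s=snapshot('wrist');pickle.dump(s,open('w5.pkl','wb'));cv2.imwrite('pics/w5.png',s['image'])
o=robot.observe();print(o['clock'],o['finger_gap'],o['contact_force'])
```

```text
hit True
[-3.86963356e-06 -1.96893320e-05  4.53325848e-02] [-0.13799726  0.96305936  4.74272635] [ 0.03762902 -0.00279109  0.02811229]
14.75 0.03386707710548589 [ 0.12083034  0.45986233 -0.24034188]
```

View pics/w5.png

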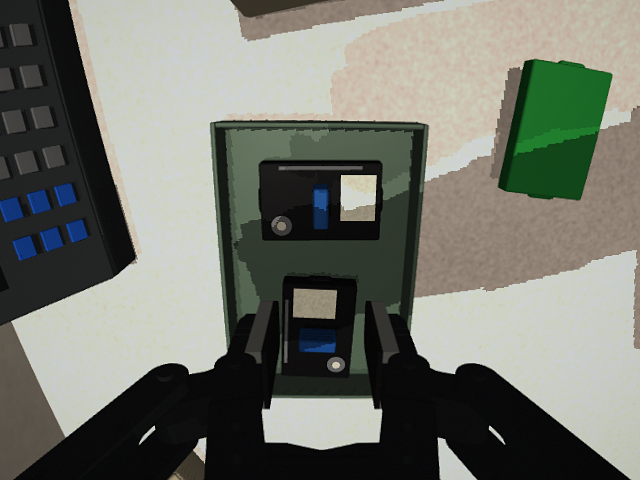

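Both cassettes lie flat in the tray. The spent one is at (320,200), fin up and released; the old one at (320,330) is untouched. Next I shut the cover, with closed fingertips following its arc from behind.

Run:
```python
import pickle,cv2
from h import *
from bench import robot,ik,snapshot
R=np.c_[-px_,py,[0,0,-1]];up=np.array([0,0,1.])
def T(th,gap=0):
    n=bz*np.cos(th)+bx*np.sin(th);u=-bx*np.cos(th)+bz*np.sin(th)
    return hinge+.085*u+.033*n+(gap+.011*abs(n@px_))*n+.015*py+.025*up
ths=list(np.arange(1.8,0.05,-.125))+[0.06]
ks=[T(1.85,.02)+.09*up,T(1.85,.02)]+[T(t) for t in ths]
assert all(ik(k,R) is not None for k in ks)
robot.gripper_to(0)
p=np.array(robot.observe()['ee_pos']);robot.line_to(p+[0,0,.1],velocity=.25)
robot.reach(ks[0],R);robot.line_to(ks[1],velocity=.12)
for t in ths:
    hit=robot.line_to(T(t),velocity=.08,max_force=15)
    o=robot.observe();print(round(t,2),hit,np.array(o['contact_force']).round(1))
    if hit:break
if not hit: print('end',robot.line_to(T(-.06),velocity=.03,max_force=9),np.array(robot.observe()['contact_force']).round(1))
q=np.array(robot.observe()['ee_pos']);n=(q-T(0))@bz;print('dist to nominal shut',n,robot.observe()['clock'])
s=snapshot('scene');pickle.dump(s,open('sc2.pkl','wb'));cv2.imwrite('pics/sc2.png',cv2.resize(s['image'][160:360,190:430],(720,600)))
```

```text
1.8 False [ 0.7 -0.4  0.5]
1.68 False [ 0.5 -0.5 -0.6]
1.55 False [ 1.1 -0.3 -0.3]
1.42 False [-1.   0.5  0.2]
1.3 False [-0.2 -0.4 -0.1]
1.18 False [-0.5  0.4  0.3]
1.05 False [ 0.3 -0.7  0.9]
0.92 False [-0.   0.2 -0.1]
0.8 False [ 0.6 -0.9  0.5]
0.68 False [ 0.4 -0.  -0.4]
0.55 False [0.6 0.  0.9]
0.43 False [-0.3 -0.   0.9]
0.3 False [-0.3  1.  -0.1]
0.18 False [-0.2  1.   0.7]
0.06 False [ 0.1  0.7 -0.1]
end True [-3.1  1.8 12. ]
dist to nominal shut -0.002274712323461686 22.5667
```

View pics/sc2.png

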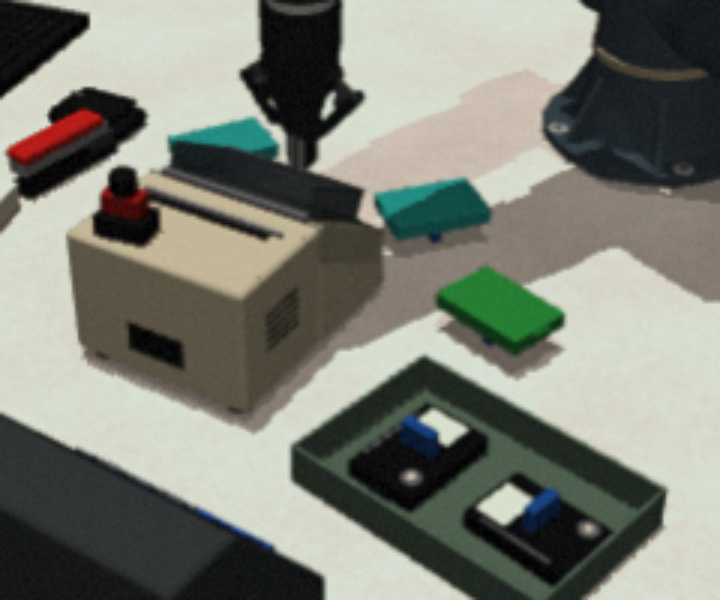

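The cover is down and met a hard stop at 12 N, with the cassettes in the tray at (418,455) and (540,520) and the stamp in place. I'll back off and check once more.

Run:
```python
import cv2
from h import *
from bench import robot,snapshot
p=np.array(robot.observe()['ee_pos'])
robot.line_to(p+.06*bz,velocity=.12)
robot.reach(fin+.2*bz+[0,0,.03],RB); robot.wait(.5)
s=snapshot('wrist');cv2.imwrite('pics/w6.png',s['image'])
# expected outer-face corners if shut
for y in(.078,-.078):print(proj(s,hinge-.1*bx+.033*bz+y*py)[0].round(),proj(s,hinge+.033*bz+y*py)[0].round())
print(robot.observe()['clock'],robot.observe()['contact_force'])
```

```text
[416. 129.] [407. 249.]
[216. 129.] [225. 249.]
24.4167 [-0.27301741 -0.38815156 -0.40082237]
```

View pics/w6.png

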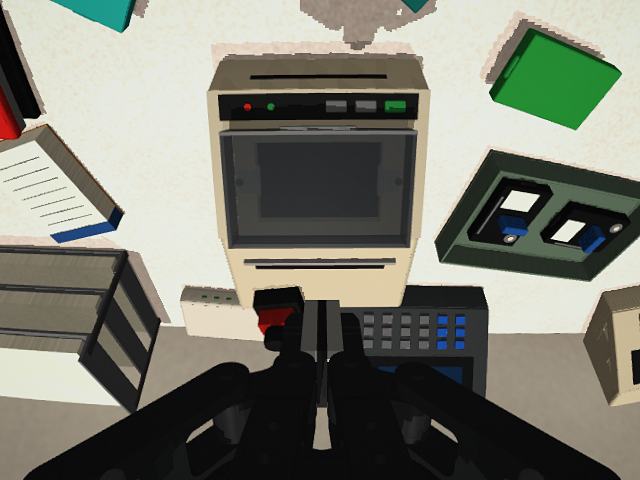

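The cover is shut: its edge runs from (219,131) to (419,131), against (216,129) to (416,129) predicted. Both cassettes are in the tray and the stamp is in place.

```bash
python3 -c "
from bench import robot
print(robot.sign_off())"
```

```text
the job is handed in; nothing more can be done
None
```

I handed the job in at about 24 s on the robot's clock: the spent cassette lies flat and fin up in the tray beside the old one, the cover is fully shut, and the last pictures show nothing else moved; the sign-off call returned no verdict.

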